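# Rebuild the sanding-drum pyramid

### The arm

A 7-joint arm with a two-finger parallel gripper is mounted at the origin on the work surface. World frame = base frame: x ahead of the robot, y to its left, z up, the work surface at z = 0. Lengths are in m, angles in rad, forces in N, time in s.
With the tool pointing down it reaches from about 0.4 to 0.85 m from the base axis. Payload 10.4 kg.
Tool frame: the origin (TCP) lies midway between the tips of the shut fingers; the grasp point (between the pads) lies 19 mm behind it (r.grasp_offset is the distance from the TCP to the grasp point, in m); x points along the fingers, y is the direction in which the jaws open and shut, and the axes are right-handed (so a half turn about x gives the same grasp; the last joint's range is limited). The gripper opens to 87 mm and grips with 3 to 60 N. Pads are 19 mm wide; open, the fingers measure 117 mm over their backs; the gripper's body (75 mm by 190 mm) begins 51 mm behind the grasp point.
Start: joints at [1.289, 0.332, -0.065, 1.46, 0.022, 1.35, -0.088], TCP at [0.16, -0.604, 0.223] pointing down, gripper open.
Joint ranges: [-2.6, 2.6], [-0.5, 2.12], [-1.47, 1.34], [0.16, 2.42], [-1.27, 4.41], [0.06, 2.06], [-2.6, 2.6]. Speed limits (rad/s): [2.22, 2.22, 2.79, 2.79, 3.14, 3.14, 3.14].

### API

Orientations are given as a unit quaternion [x, y, z, w].
In Python, from bench import r, vision, close_job gives the robot as it stands. The module is installed in compiled form; this text tells all that it offers.
- The arm moves only by the shell command python3 -m pendant 'ROWS' [OPENING] [FORCE]. ROWS is text: rows parted by semicolons, each of 6 numbers parted by spaces: the shift along the tool's x, y, z in units of 0.25 m (1.0 is 0.25 m), then the turn, a rotation vector about the tool's x, y, z in units of 1.5 rad (1.0 is 1.5 rad). A call has 1 to 8 rows; each row is the pose to reach, as a shift and turn from the pose commanded when the call began, along the tool's axes at that moment; what a row does not reach only later rows make up. A row lasts 1/10 s, in which the tool goes at most 50 mm and 8.59 degrees, less where a joint would pass 70% of its speed; a pose out of reach is approached as far as the arm can. A call with a number of a shift or a turn outside -1 to 1 is refused whole. A call with a gripper value outside its range is refused whole. OPENING is the gripper command: -1 is shut, 1 is fully open, values between are in proportion, set as the call begins (- or left out, the last holds). The fingers move at their own pace and stop on an object; FORCE is the grip in N (left out, the last holds). Time passes only in rows, so rows that repeat a pose let the fingers close. It gives the time, the measured TCP pose, the force and the opening at its end, in the units of the state.
- r.read_state(): the state, without advancing time (a new reading comes with each control period).
- vision.camera(name): name is "scene" or "top"; returns (picture, depth): 384x512x3 uint8, blue, green, red; 384x512 float32, m along the optical axis (not along the pixel's ray), 0 where there is no reading.
- vision.get_calibration(name): a dict with "camera_matrix" (3x3 intrinsics, pixels), "rvec" (rotation vector, rad) and "tvec" (3), from world to camera coordinates, as OpenCV has them. Camera axes: x right, y down, z forward; pixel columns grow to the right and rows downward; lengths in m; the calibration is good to about 2 mm. A picture is of the moment at which its call begins. get_calibration takes no time and is no camera call.
- close_job(): hands the job in, once; it reports no verdict.
The state is a dict: "time": time; "joint_positions": joint angles; "joint_vel": joint speeds; "joint_torque": joint torques, N m; "ee_pos": TCP position; "eef_rot": TCP orientation; "ft_force": force on the tool from outside, world axes, zero at the start; "torque": the same for the moment, N m; "width": finger opening in m.
Only numpy, scipy, OpenCV 4.12 (cv2) and the standard library are available. Lean on these libraries where they do the work, as an engineer would, in place of code of your own. Each camera call takes 0.05 s, during which the arm holds its last target. There are 200 camera calls.

### The job

An undersized sanding drum has been put in the second row of the drum rack: take it out first and lay it in the metal tray. Then saddle one of the two spare full-size drums in the gap it leaves, and the other on top between the two drums of the second row, so that six equal drums make a neat pyramid, ends lined up. Set the drums down without dropping them and leave everything else where it is.

Things in the scene. Friction and masses are not known exactly. Their poses are not given: they have to be found in the camera images.
- rack: fixed plywood rack: board 78 (x) by 260 mm (y), 12 mm thick; a cheek 15 mm thick, 72 mm high at each y end; 8 mm lips along the x edges. Origin: centre of the underside, z up. Drums lie with their axes along rack x. Three full-size drums fill its bottom row (centres at y = +76.5, 0, -76.5 mm, 50 mm above the bench)
- gap_left (a point): where the centre of a full-size drum comes to rest when saddled in the gap at the rack's +y side of the bottom row: rack (0, +38, 116) mm
- gap_right (a point): the same for the gap at the rack's -y side: rack (0, -38, 116) mm
- apex (a point): where the centre of a full-size drum comes to rest when saddled between the two drums of the second row, as the top of the pyramid: rack (0, 0, 181) mm
- drum_mid: Full-size sanding drum on its side: brown cylinder, black rubber ends, steel hub; 76 mm diameter, 60 mm long, about 0.26 kg; grasp it across its flat ends. Origin at its centre, x along its axis (level), y and z turn as it rolls. At the start it is already saddled in one of the two gaps of the rack (left or right varies); it stays there
- drum_small: Undersized sanding drum on its side: brown cylinder, black rubber ends, steel hub; 50 mm diameter, 60 mm long, about 0.13 kg; grasp it across its flat ends. Origin at its centre, x along its axis (level), y and z turn as it rolls. At the start it lies in the other gap of the rack, its centre about 100 mm above the bench
- drum_a: Spare full-size sanding drum on its side: brown cylinder, black rubber ends, steel hub; 76 mm diameter, 60 mm long, about 0.26 kg; grasp it across its flat ends. Origin at its centre, x along its axis (level), y and z turn as it rolls. Lies in a fixed chock board (56 mm along the drum axis, 90 mm across, 13 mm high), its centre 46 mm above the bench
- drum_b: The other spare, the same as drum_a and in a chock board of the same kind; the two are interchangeable
- tray: fixed open aluminium tray, 130 mm (x) by 120 mm (y), 30 mm high, walls 4 mm, floor 4 mm. Origin: centre of its underside on the bench, z up. Empty at the start
- base0: bottom-row full-size drum at the rack's +y end, origin at its centre, x along its axis; stays
- base1: bottom-row full-size drum in the middle, likewise; stays
- base2: bottom-row full-size drum at the rack's -y end, likewise; stays
- mug: bystander: white mug, 80 mm wide, 95 mm high; origin under its centre
- glue: bystander: standing white glue bottle, 60 mm wide, 170 mm high; origin under its centre
- tape_measure: bystander: black tape measure, 72 x 42 x 66 mm high; origin under its centre
- screwdriver: bystander: lying screwdriver, 200 mm long; x along it, handle to -x
- try_square: bystander: lying joiner's square, stock 110 mm along y, blade 190 mm along +x; origin under the stock's centre
- offcut: bystander: wood offcut, 80 x 40 x 35 mm high; origin under its centre
There are look-alikes about, which are no part of the job. Leave any blue or red look-alike of the drum_small alone.

How it is judged:
On the way, in this order (a step that is already met when the one before it is completed fails the run):
1. the undersized drum lies in the tray, released (x of drum_small in the frame of tray between -0.061 and 0.061 m and y of drum_small in the frame of tray between -0.056 and 0.056 m and z of drum_small in the frame of tray below 0.042 m and contact force between drum_small and the fingers below 0.1 N and linear speed of drum_small below 0.02 m/s and angular speed of drum_small below 0.3 rad/s), for 0.2 s.
2. a spare full-size drum is saddled in the empty gap of the second row, released and still, beside the one already there (((distance between drum_a and gap_left below 0.015 m and angle between the x axis of drum_a and the x axis of rack, either way round below 0.12 rad) or (distance between drum_b and gap_left below 0.015 m and angle between the x axis of drum_b and the x axis of rack, either way round below 0.12 rad) or (distance between drum_mid and gap_left below 0.015 m and angle between the x axis of drum_mid and the x axis of rack, either way round below 0.12 rad)) and ((distance between drum_a and gap_right below 0.015 m and angle between the x axis of drum_a and the x axis of rack, either way round below 0.12 rad) or (distance between drum_b and gap_right below 0.015 m and angle between the x axis of drum_b and the x axis of rack, either way round below 0.12 rad) or (distance between drum_mid and gap_right below 0.015 m and angle between the x axis of drum_mid and the x axis of rack, either way round below 0.12 rad)) and contact force between each of drum_a, drum_b, drum_mid and the fingers below 0.1 N and linear speed of each of drum_a, drum_b below 0.02 m/s and angular speed of each of drum_a, drum_b below 0.3 rad/s), for 0.2 s.
At the end, for the whole second after the job is handed in: Both gaps of the second row and the top each hold a full-size drum, centre within 15 mm of its place, axis within 7 degrees of the rack's; the undersized drum is in the tray; the bottom row and the second-row drum already there are within 10 mm of their starts; all at rest (((distance between drum_a and gap_left below 0.015 m and angle between the x axis of drum_a and the x axis of rack, either way round below 0.12 rad) or (distance between drum_b and gap_left below 0.015 m and angle between the x axis of drum_b and the x axis of rack, either way round below 0.12 rad) or (distance between drum_mid and gap_left below 0.015 m and angle between the x axis of drum_mid and the x axis of rack, either way round below 0.12 rad)) and ((distance between drum_a and gap_right below 0.015 m and angle between the x axis of drum_a and the x axis of rack, either way round below 0.12 rad) or (distance between drum_b and gap_right below 0.015 m and angle between the x axis of drum_b and the x axis of rack, either way round below 0.12 rad) or (distance between drum_mid and gap_right below 0.015 m and angle between the x axis of drum_mid and the x axis of rack, either way round below 0.12 rad)) and ((distance between drum_a and apex below 0.015 m and angle between the x axis of drum_a and the x axis of rack, either way round below 0.12 rad) or (distance between drum_b and apex below 0.015 m and angle between the x axis of drum_b and the x axis of rack, either way round below 0.12 rad) or (distance between drum_mid and apex below 0.015 m and angle between the x axis of drum_mid and the x axis of rack, either way round below 0.12 rad)) and x of drum_small in the frame of tray between -0.061 and 0.061 m and y of drum_small in the frame of tray between -0.056 and 0.056 m and z of drum_small in the frame of tray below 0.042 m and linear speed of each of drum_a, drum_b, drum_small, drum_mid below 0.02 m/s and angular speed of each of drum_a, drum_b, drum_small, drum_mid below 0.3 rad/s and distance of each of base0, base1, base2, drum_mid from where it was at the start of the episode below 0.01 m); the robot touches nothing.
It fails at once if a drum is dropped or rolls away: it moves faster than 0.6 m/s with no finger on it ((contact force between drum_a and the fingers below 0.1 N and linear speed of drum_a above 0.6 m/s) or (contact force between drum_b and the fingers below 0.1 N and linear speed of drum_b above 0.6 m/s) or (contact force between drum_small and the fingers below 0.1 N and linear speed of drum_small above 0.6 m/s) or (contact force between drum_mid and the fingers below 0.1 N and linear speed of drum_mid above 0.6 m/s) or (contact force between base0 and the fingers below 0.1 N and linear speed of base0 above 0.6 m/s) or (contact force between base1 and the fingers below 0.1 N and linear speed of base1 above 0.6 m/s) or (contact force between base2 and the fingers below 0.1 N and linear speed of base2 above 0.6 m/s)).
It fails at once if a bystander is pushed more than 25 mm (distance of any of mug, glue, tape_measure, screwdriver, try_square, offcut from where it was at the start of the episode above 0.025 m).
It also fails if it takes over 72 s, if anything falls off the work surface, if the arm or the gripper's body presses on something with over 40 N, if the wrist force passes 120 N, or if a joint passes its speed limit or range.

## Working session

There is one attempt and no reset: what is moved stays moved. The work goes in short steps, Python scripts to look and compute and a shell command to move; the robot and the scene stay as the last step left them, time stands still between calls to the robot, and variables do not carry over. Pictures are saved under pics/ and viewed, about 8 in all and at most 12, crops included, and the job is handed in when it is done.

```bash
mkdir -p pics
cat > h.py <<'E'
import numpy as np, cv2
from bench import r, vision, close_job
from scipy.spatial.transform import Rotation as R
def cal(n):
    c=vision.get_calibration(n); K=np.array(c["camera_matrix"]); Rm=cv2.Rodrigues(np.array(c["rvec"],float))[0]; t=np.array(c["tvec"],float).ravel()
    return K,Rm,t
def cloud(n,d):
    K,Rm,t=cal(n); v,u=np.mgrid[:d.shape[0],:d.shape[1]]
    p=np.stack([(u-K[0,2])/K[0,0]*d,(v-K[1,2])/K[1,1]*d,d],-1)
    return (p-t)@Rm
def proj(n,P):
    K,Rm,t=cal(n); q=(np.atleast_2d(P)@Rm.T+t)@K.T; return q[:,:2]/q[:,2:]
E
python3 - <<'E'
from h import *
for n in("scene","top"):
    im,d=vision.camera(n); cv2.imwrite(f"pics/{n}0.png",im); np.save(f"pics/{n}0.npy",d); cv2.imwrite(f"pics/{n}0big.png",cv2.resize(im,(800,600)))
    K,Rm,t=cal(n); print(n,K[0,0],-Rm.T@t,Rm[2],(d==0).mean())
s=r.read_state(); print(s['ee_pos'],s['eef_rot'],s['width'],s['time'],R.from_quat(s['eef_rot']).as_matrix())
E
```

```text
scene 405.0994330109486 [ 1.10496267 -0.38017794  1.17426212] [-0.46840892  0.30318253 -0.82986351] 0.0038401285807291665
top 352.35279021068374 [0.23900732 0.01565486 1.29019609] [ 0.22863484 -0.00291432 -0.97350789] 0.0038045247395833335
[ 0.15984822 -0.60385968  0.22182962] [-0.7011084  -0.09169814  0.70127712 -0.09082318] 0.08718555858597381 0.1 [[-3.96308957e-04  2.55965109e-01 -9.66685940e-01]
 [ 1.19623412e-03 -9.66685203e-01 -2.55965404e-01]
 [-9.99999206e-01 -1.25782409e-03  7.69118077e-05]]
```

View pics/scene0big.png

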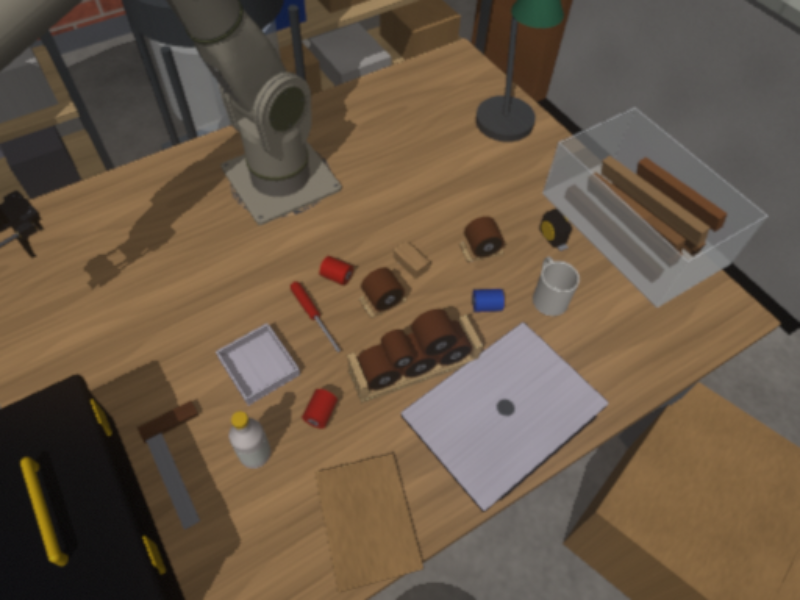

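View pics/top0big.png

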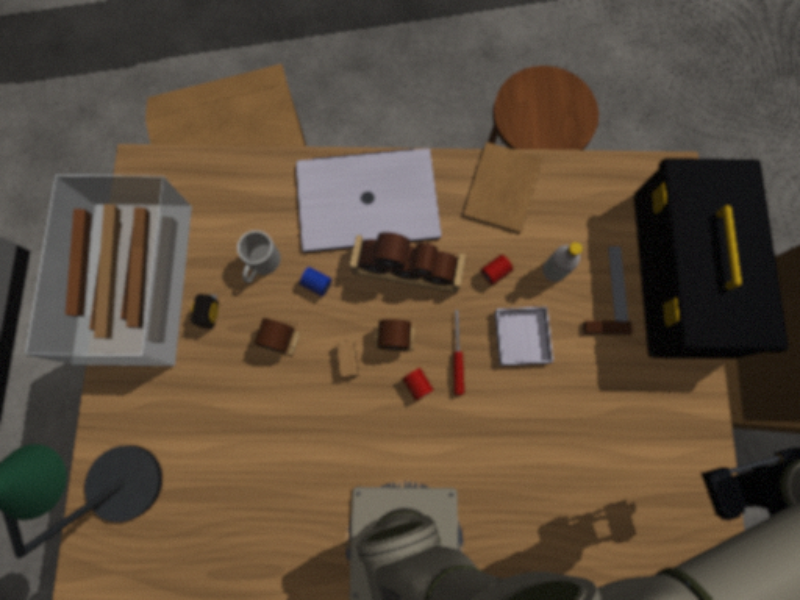

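The rack is at scene (415,350) and top (408,262) in the 800x600 views.

Candidates for the undersized drum:
- **Brown small drum in the rack gap**: scene (400,347), top (427,257). This is the one I want.
- **Red look-alikes**: scene (335,270) and (320,408). Leave.
- **Blue look-alike**: scene (489,300). Leave.

The full-size drum already in the second row is at scene (435,330). The spares are at scene (383,288) and (484,236), and the tray is at scene (258,362).

```bash
cat >> h.py <<'E'
def both(tag=None):
    P=[];C=[]
    for n in("top","scene"):
        if tag: im=cv2.imread(f"pics/{n}{tag}.png"); d=np.load(f"pics/{n}{tag}.npy")
        else: im,d=vision.camera(n)
        m=d>0; P.append(cloud(n,d)[m]); C.append(cv2.cvtColor(im,cv2.COLOR_BGR2HSV)[m])
    return P,C
E
python3 - <<'E'
from h import *
def w(n,u,v):
    d=np.load(f"pics/{n}0.npy"); return cloud(n,d)[int(v*.64),int(u*.64)].round(3)
for k,(u,v) in dict(small=(427,257),mid=(393,247),base_r=(446,264),base_l=(368,250),a=(394,333),b=(273,333),traycen=(523,337),off=(347,362),red1=(417,384),red2=(497,268),blue=(316,281),sd=(458,350),glue=(575,250),chR=(461,272),chL=(356,255),mug=(255,245),tape=(205,310)).items(): print(k,w("top",u,v))
for k,(u,v) in dict(small=(398,345),mid=(434,328),a=(380,285),b=(482,233),tray=(258,362)).items(): print("sc",k,w("scene",u,v))
im=cv2.imread("pics/scene0.png")[180:270,200:320]; im2=cv2.imread("pics/top0.png")[140:230,215:335]
cv2.imwrite("pics/crop0.png",np.hstack([cv2.resize(im,(400,300)),cv2.resize(im2,(400,300))]))
E
```

```text
small [ 0.614 -0.043  0.123]
mid [0.626 0.033 0.15 ]
base_r [ 0.612 -0.088  0.086]
base_l [0.64  0.091 0.086]
a [0.448 0.028 0.084]
b [0.445 0.297 0.085]
traycen [ 0.458 -0.275  0.006]
off [0.391 0.134 0.033]
red1 [ 0.341 -0.023  0.051]
red2 [ 0.613 -0.212  0.049]
blue [0.578 0.212 0.049]
sd [ 0.422 -0.122  0.009]
glue [ 0.618 -0.359  0.17 ]
chR [ 0.593 -0.124  0.077]
chL [0.632 0.121 0.073]
mug [0.672 0.367 0.025]
tape [0.501 0.459 0.062]
sc small [ 0.619 -0.042  0.126]
sc mid [0.635 0.027 0.153]
sc a [0.46  0.017 0.084]
sc b [0.458 0.282 0.086]
sc tray [ 0.447 -0.271  0.002]
```

View pics/crop0.png

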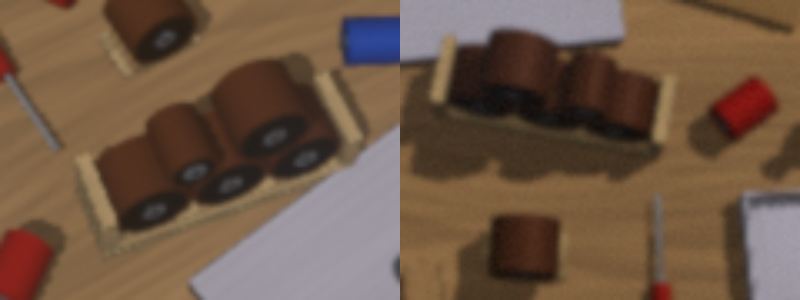

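The crop confirms it: the small brown drum sits at left crop (180,145), in the -y gap beside the taller full-size one at (265,105). Next I measure all the poses.

```bash
cat >> h.py <<'E'
def box(P,c,rad,z0,z1):
    return (np.hypot(P[:,0]-c[0],P[:,1]-c[1])<rad)&(P[:,2]>z0)&(P[:,2]<z1)
def drum(P,C,c,rad,z0,z1,yaw=None):
    """axis of brown points near the top line of a lying drum: centre by mid-extent along/across, yaw by minAreaRect"""
    m=box(P,c,rad,z0,z1)&(C[:,1]>90)&(C[:,2]<130)
    Q=P[m]; 
    if len(Q)<8: return None
    rc=cv2.minAreaRect(Q[:,:2].astype(np.float32)*1000)
    return Q.mean(0).round(4),np.array(rc[0]).round(1),np.array(rc[1]).round(1),round(rc[2],1),len(Q),Q[:,2].max().round(4)
E
python3 - <<'E'
from h import *
P,C=both("0")
for i,n in enumerate(("top","scene")):
    p,c=P[i],C[i]; print(n,"bench z",np.median(p[box(p,(.35,-.2),.05,-.02,.02)][:,2]).round(4))
    for k,(cc,rad,z0,z1) in dict(small=((.617,-.042),.045,.118,.14),mid=((.63,.03),.05,.143,.17),a=((.453,.022),.055,.074,.1),b=((.45,.29),.055,.074,.1),baseR=((.61,-.088),.05,.078,.1)).items(): print(k,drum(p,c,cc,rad,z0,z1))
    # cheeks: wood tops
    for cc in((.6,-.122),(.635,.122)):
        m=box(p,cc,.07,.062,.095)&~((c[:,1]>90)&(c[:,2]<95)); m&=abs(p[:,1]-cc[1])<.03
        Q=p[m]; rc=cv2.minAreaRect(Q[:,:2].astype(np.float32)*1000); print("cheek",Q.mean(0).round(4),np.array(rc).tolist() if 0 else rc,len(Q),np.median(c[m],0))
    m=box(p,(.455,-.273),.1,.02,.04); Q=p[m]; print("tray",cv2.minAreaRect(Q[:,:2].astype(np.float32)*1000),len(Q),Q.mean(0).round(3))
E
```

```text
top bench z -0.0009
small (array([ 0.6154, -0.0367,  0.1225]), array([617.4, -26.6]), array([58.5, 60.5]), 78.0, 158, np.float64(0.1282))
mid (array([0.6265, 0.0366, 0.1497]), array([626.7,  36.3]), array([53., 58.]), 79.3, 226, np.float64(0.1573))
a (array([0.4495, 0.0296, 0.0806]), array([450.4,  30.8]), array([55.8, 60.1]), 88.9, 238, np.float64(0.0879))
b (array([0.4445, 0.3014, 0.0805]), array([445.1, 302.2]), array([53.9, 60.2]), 73.8, 237, np.float64(0.0887))
baseR (array([ 0.606 , -0.0795,  0.0852]), array([608.2, -76.2]), array([49.9, 61.4]), 83.5, 180, np.float64(0.0993))
cheek [ 0.6009 -0.1205  0.0709] ((601.7315673828125, -120.48857879638672), (15.095525741577148, 78.79717254638672), 79.6339340209961) 87 [ 18. 111. 150.]
cheek [0.6424 0.117  0.0707] ((642.3063354492188, 112.10221862792969), (38.002994537353516, 74.08966064453125), 87.68592834472656) 99 [ 17. 105. 144.]
tray ((457.04248046875, -273.3905334472656), (130.6231689453125, 120.85871887207031), 3.292562246322632) 196 [ 0.455 -0.275  0.028]
scene bench z 0.0008
small (array([ 0.6191, -0.0372,  0.1236]), array([620
[... 263 characters left out ...]
 251, np.float64(0.0913))
b (array([0.4503, 0.2985, 0.0814]), array([447.8, 298.9]), array([58.9, 63. ]), 75.1, 221, np.float64(0.0919))
baseR (array([ 0.6134, -0.0807,  0.0861]), array([611.4, -77.6]), array([54.4, 65.8]), 85.0, 286, np.float64(0.0998))
cheek [ 0.6077 -0.1203  0.0718] ((604.8716430664062, -117.3481674194336), (74.98221588134766, 43.358062744140625), 5.722779273986816) 135 [ 18. 101. 154.]
cheek [0.65   0.1171 0.0717] ((645.1880493164062, 114.69695281982422), (28.672060012817383, 78.65001678466797), 74.98130798339844) 128 [ 18.   98.  151.5]
tray ((459.5236511230469, -273.6490478515625), (134.13209533691406, 120.23556518554688), 3.2980785369873047) 305 [ 0.462 -0.273  0.029]
```

```bash
cat >> h.py <<'E'
def go(p,yaw):
    """units to bring the grasp point to p with jaws along yaw (deg), tool down"""
    s=r.read_state(); M=R.from_quat(s['eef_rot']); best=None
    for y in (yaw,yaw+180):
        a=np.radians(y); ty=np.array([np.cos(a),np.sin(a),0]); tx=np.array([0,0,-1.]); T=R.from_matrix(np.c_[tx,ty,np.cross(tx,ty)])
        rv=(M.inv()*T).as_rotvec()
        if best is None or np.linalg.norm(rv)<np.linalg.norm(best): best=rv
    tcp=np.array(p)+np.array([0,0,-r.grasp_offset]); d=M.inv().apply(tcp-s['ee_pos'])
    print("t",round(s['time'],2),"tcp",np.round(s['ee_pos'],4),"w",round(s['width'],4),"F",np.round(s['ft_force'],1),"| shift",np.round(d/.25,3),"turn",np.round(best/1.5,3), "j7",np.round(s['joint_positions'],2))
E
python3 -m pendant '-0.1 -0.09 -0.12 -0.09 0 0;-0.2 -0.27 -0.37 -0.28 0 0;-0.4 -0.45 -0.61 -0.38 0 0;-0.4 -0.6 -0.8 -0.47 0 0;-0.4 -0.72 -0.98 -0.56 0 0;-0.4 -0.72 -0.98 -0.66 0 0;-0.4 -0.72 -0.98 -0.753 0 0;-0.4 -0.72 -0.98 -0.753 0 0' 1
python3 -c "
from h import *
go((.6155,-.0375,.25),-10.7)"
```

```text
time: 0.9
ee_pos: [0.3543, -0.3634, 0.3235]
eef_rot: [0.541, 0.456, -0.54, 0.456]
ft_force: [0.0, 0.2, -0.5]
width: 0.087
t 0.9 tcp [ 0.3543 -0.3634  0.3235] w 0.087 F [ 0.   0.2 -0.5] | shift [ 0.37   0.81  -1.461] turn [ 0.012 -0.    -0.001] j7 [ 1.06  0.05 -0.36  1.58  0.02  1.51  0.53]
```

```bash
python3 -m pendant '0 0.1 -0.12 0 0 0;0 0.22 -0.27 0 0 0;0 0.35 -0.43 0 0 0;0 0.48 -0.59 0 0 0;0 0.6 -0.74 0 0 0;0 0.71 -0.88 0 0 0;0 0.81 -1 0 0 0' 1
python3 -m pendant '0 0 -0.15 0 0 0;0 0 -0.3 0 0 0;0 0 -0.42 0.01 0 0;0 0 -0.461 0.012 0 0;0 0 -0.461 0.012 0 0;0 0 -0.461 0.012 0 0'
python3 -c "
from h import *
im,d=vision.camera('top'); cv2.imwrite('pics/top1.png',im)
im2,d=vision.camera('scene'); cv2.imwrite('pics/scene1.png',im2)
cv2.imwrite('pics/v1.png',np.hstack([cv2.resize(im[120:240,200:330],(400,370)),cv2.resize(im2[130:280,190:350],(400,370))]))
go((.6155,-.0375,.106),-10.7)"
```

```text
time: 1.6
ee_pos: [0.5966, -0.1562, 0.3221]
eef_rot: [0.543, 0.453, -0.543, 0.452]
ft_force: [-0.2, -0.6, 0.0]
width: 0.0868
time: 2.2
ee_pos: [0.6161, -0.0469, 0.3223]
eef_rot: [-0.548, -0.447, 0.548, -0.447]
ft_force: [-0.9, 0.4, 0.0]
width: 0.0868
t 2.3 tcp [ 0.616  -0.0474  0.3224] w 0.087 F [-0.7 -0.6  0.4] | shift [ 0.94  -0.01  -0.039] turn [-0.011  0.001  0.   ] j7 [ 0.47  0.35 -0.63  1.29  0.2   1.57 -0.34]
```

View pics/v1.png

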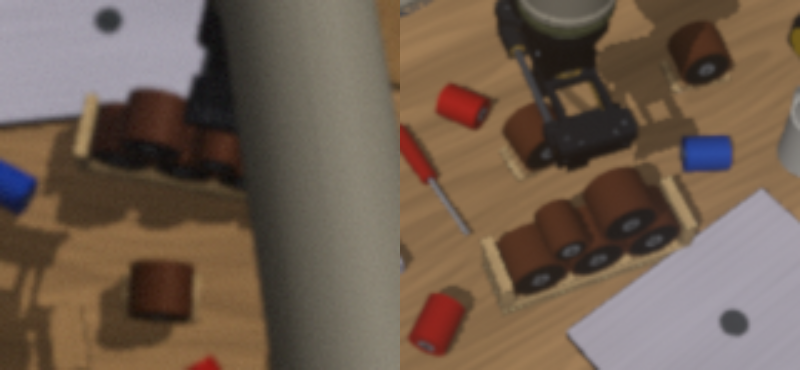

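The scene crop shows the open gripper above the rack, with the small drum at crop (560,230) still in place and nothing in the way. I correct sideways and descend, then read the pose before gripping.

```bash
python3 -m pendant '0 -0.01 -0.039 -0.011 0 0;0.1 -0.01 -0.039 -0.011 0 0;0.24 -0.01 -0.039 -0.011 0 0;0.38 -0.01 -0.039 -0.011 0 0;0.52 -0.01 -0.039 -0.011 0 0;0.6 -0.01 -0.039 -0.011 0 0;0.66 -0.01 -0.039 -0.011 0 0;0.66 -0.01 -0.039 -0.011 0 0' 1
python3 -c "
from h import *
im2,d=vision.camera('scene'); cv2.imwrite('pics/scene2.png',im2)
cv2.imwrite('pics/v2.png',cv2.resize(im2[170:270,200:330],(780,600),interpolation=cv2.INTER_CUBIC))
go((.6155,-.038,.106),-10.7)"
```

```text
time: 3.1
ee_pos: [0.6147, -0.0351, 0.1558]
eef_rot: [-0.543, -0.453, 0.545, -0.451]
ft_force: [-0.9, 0.1, -0.4]
width: 0.087
t 3.15 tcp [ 0.6155 -0.035   0.1575] w 0.0874 F [-0.4  1.3  0.7] | shift [0.281 0.002 0.012] turn [ 0.002 -0.     0.   ] j7 [ 0.46  0.43 -0.62  1.54  0.25  1.26 -0.38]
```

View pics/v2.png

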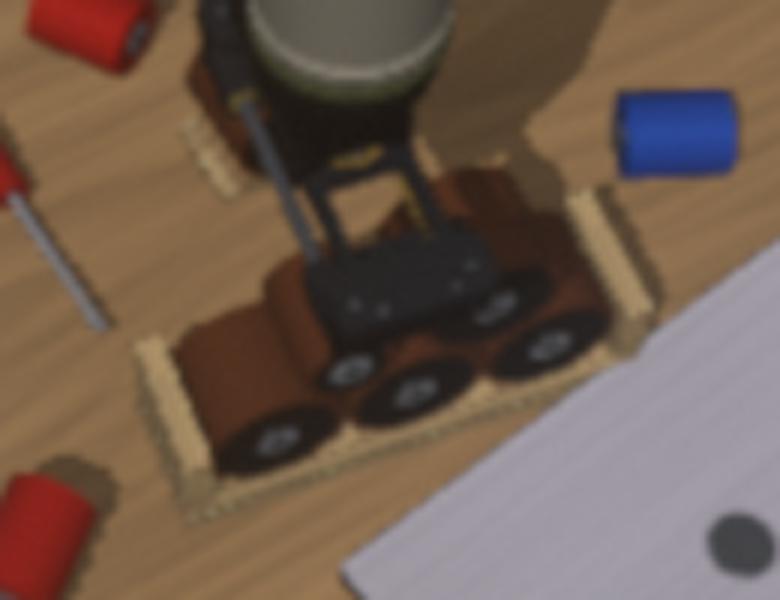

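```bash
python3 -c "
from h import *
s=r.read_state(); M=R.from_quat(s['eef_rot']); p=np.array(s['ee_pos'])
def f(x,y,z): 
    q=proj('scene',p+M.apply([x,y,z]))[0]; return ((q-[200,170])*6).round()
print('tcp',f(0,0,0))
for x in(0,-.019,-.07,-.1):
  for y in(-.0585,-.0435,.0435,.0585): print(x,y,f(x,y,-.0095),f(x,y,.0095))
d=np.load('pics/scene0.npy')
im,d=vision.camera('scene'); c=cloud('scene',d)
for u,v in((330,280),(400,260),(400,300),(480,260),(350,320),(420,250)):
  w=c[170+v//6,200+u//6]; print(u,v,w.round(3),'tool',M.inv().apply(w-p).round(3))
"
```

```text
tcp [333. 256.]
0 -0.0585 [308. 155.] [272. 167.]
0 -0.0435 [319. 179.] [283. 191.]
0 0.0435 [386. 324.] [349. 337.]
0 0.0585 [398. 350.] [360. 363.]
-0.019 -0.0585 [309. 135.] [272. 146.]
-0.019 -0.0435 [320. 159.] [283. 170.]
-0.019 0.0435 [388. 305.] [350. 317.]
-0.019 0.0585 [400. 331.] [362. 344.]
-0.07 -0.0585 [311.  75.] [274.  87.]
-0.07 -0.0435 [323. 100.] [285. 112.]
-0.07 0.0435 [393. 249.] [354. 262.]
-0.07 0.0585 [406. 276.] [367. 289.]
-0.1 -0.0585 [313.  39.] [274.  50.]
-0.1 -0.0435 [324.  64.] [286.  75.]
-0.1 0.0435 [397. 215.] [357. 228.]
-0.1 0.0585 [410. 242.] [370. 255.]
330 280 [ 0.677 -0.08   0.27 ] tool [-0.112  0.069  0.033]
400 260 [ 0.686 -0.052  0.273] tool [-0.116  0.072  0.004]
400 300 [ 0.702 -0.062  0.271] tool [-0.114  0.09   0.011]
480 260 [ 0.703 -0.02   0.271] tool [-0.113  0.083 -0.031]
350 320 [ 0.697 -0.083  0.268] tool [-0.11   0.089  0.032]
420 250 [ 0.685 -0.038  0.27 ] tool [-0.113  0.069 -0.009]
```

The block in view is the gripper body, 110 mm above the tip, as expected. The body clears the full-size drum's top, so I descend and grip.

```bash
python3 -m pendant '0.05 0.002 0.012 0.002 0 0;0.12 0.002 0.012 0.002 0 0;0.19 0.002 0.012 0.002 0 0;0.24 0.002 0.012 0.002 0 0;0.27 0.002 0.012 0.002 0 0;0.27 0.002 0.012 0.002 0 0' 1
python3 -m pendant '0 0 0 0 0 0;0 0 0 0 0 0;0 0 0 0 0 0;0 0 0 0 0 0;0 0 0 0 0 0;0 0 0 0 0 0;0 0 0 0 0 0;0 0 0 0 0 0' -1 20
python3 -c "
from h import *
go((.6155,-.038,.106),-10.7)"
```

```text
time: 3.8
ee_pos: [0.6153, -0.0381, 0.0892]
eef_rot: [-0.544, -0.451, 0.545, -0.451]
ft_force: [-0.0, 0.2, 0.9]
width: 0.0871
time: 4.6
ee_pos: [0.6158, -0.0381, 0.0904]
eef_rot: [0.545, 0.451, -0.544, 0.451]
ft_force: [-0.1, -0.4, 3.3]
width: 0.0596
t 4.6 tcp [ 0.6158 -0.0381  0.0904] w 0.0596 F [-0.1 -0.4  3.3] | shift [ 0.012 -0.001 -0.   ] turn [-0.  0. -0.] j7 [ 0.45  0.49 -0.6   1.61  0.3   1.14 -0.4 ]
```

Gripped at 59.6 mm with almost no side force. I lift it and carry it to the tray.

```bash
python3 -m pendant '-0.03 0 0 0 0 0;-0.1 0 0 0 0 0;-0.2 0 0 0 0 0;-0.34 0 0 0 0 0;-0.48 0 0 0 0 0;-0.58 0 0 0 0 0;-0.6 0 0 0 0 0;-0.6 0 0 0 0 0' - 20
python3 -c "
from h import *
go((.458,-.2735,.2),3.3)"
```

```text
time: 5.4
ee_pos: [0.6157, -0.0379, 0.2404]
eef_rot: [0.545, 0.451, -0.544, 0.451]
ft_force: [-0.2, -0.5, -1.6]
width: 0.0599
t 5.4 tcp [ 0.6157 -0.0379  0.2404] w 0.0599 F [-0.2 -0.5 -1.6] | shift [ 0.236 -0.445  1.043] turn [-0.163  0.    -0.001] j7 [ 0.47  0.37 -0.63  1.43  0.22  1.41 -0.35]
```

```bash
python3 -m pendant '0 -0.03 0.08 -0.02 0 0;0 -0.1 0.23 -0.04 0 0;0 -0.17 0.4 -0.07 0 0;0 -0.25 0.57 -0.1 0 0;0.05 -0.32 0.74 -0.13 0 0;0.1 -0.39 0.9 -0.15 0 0;0.15 -0.43 0.98 -0.163 0 0;0.15 -0.44 1 -0.163 0 0'
python3 -c "
from h import *
go((.458,-.2735,.0385),3.3)"
```

```text
time: 6.2
ee_pos: [0.4572, -0.2656, 0.1991]
eef_rot: [0.486, 0.515, -0.487, 0.511]
ft_force: [0.7, 0.5, -1.1]
width: 0.0598
t 6.2 tcp [ 0.4572 -0.2656  0.1991] w 0.0598 F [ 0.7  0.5 -1.1] | shift [0.717 0.005 0.033] turn [-0.003 -0.002  0.003] j7 [ 0.92  0.18 -0.53  1.72  0.1   1.27  0.42]
```

```bash
python3 -m pendant '0.05 0.005 0.033 0 0 0;0.17 0.005 0.033 0 0 0;0.31 0.005 0.033 0 0 0;0.45 0.005 0.033 0 0 0;0.57 0.005 0.033 0 0 0;0.65 0.005 0.033 0 0 0;0.69 0.005 0.033 0 0 0;0.69 0.005 0.033 0 0 0'
python3 -m pendant '0.008 0 0 0 0 0;0.016 0 0 0 0 0;0.024 0 0 0 0 0;0.024 0 0 0 0 0'
python3 -c "
from h import *
go((.458,-.2735,.0385),3.3)"
```

```text
time: 7.0
ee_pos: [0.4628, -0.2699, 0.0285]
eef_rot: [0.485, 0.515, -0.485, 0.514]
ft_force: [-0.1, 0.1, -0.4]
width: 0.0597
time: 7.4
ee_pos: [0.4629, -0.2716, 0.0243]
eef_rot: [0.485, 0.514, -0.485, 0.514]
ft_force: [-0.8, 0.5, -0.9]
width: 0.0597
t 7.4 tcp [ 0.4629 -0.2716  0.0243] w 0.0597 F [-0.8  0.5 -0.9] | shift [ 0.018 -0.02   0.007] turn [-0.  0. -0.] j7 [ 0.87  0.39 -0.5   1.88  0.23  0.93  0.33]
```

```bash
python3 -m pendant '0.006 0 0 0 0 0;0.012 0 0 0 0 0;0.016 0 0 0 0 0;0.016 0 0 0 0 0'
python3 -m pendant '0.004 0 0 0 0 0;0.008 0 0 0 0 0;0.008 0 0 0 0 0'
python3 -c "
from h import *
go((.458,-.2735,.0385),3.3)"
```

```text
time: 7.8
ee_pos: [0.4627, -0.2714, 0.0199]
eef_rot: [0.485, 0.514, -0.485, 0.514]
ft_force: [-0.7, -0.7, -0.7]
width: 0.0598
time: 8.1
ee_pos: [0.4629, -0.2715, 0.0193]
eef_rot: [0.485, 0.514, -0.486, 0.514]
ft_force: [-6.2, 3.3, 16.4]
width: 0.0596
t 8.1 tcp [ 0.4629 -0.2715  0.0193] w 0.0596 F [-6.2  3.3 16.4] | shift [-0.002 -0.02   0.007] turn [-0.  0.  0.] j7 [ 0.87  0.4  -0.5   1.88  0.23  0.92  0.32]
```

Contact force is 16 N, so the drum is on the tray floor. I ease off slightly, open part-way, and rise.

```bash
python3 -m pendant '-0.003 0 0 0 0 0;-0.005 0 0 0 0 0;-0.005 0 0 0 0 0' 
python3 -m pendant '0 0 0 0 0 0;0 0 0 0 0 0;0 0 0 0 0 0;0 0 0 0 0 0;0 0 0 0 0 0' 0.65
python3 -m pendant '-0.03 0 0 0 0 0;-0.1 0 0 0 0 0;-0.2 0 0 0 0 0;-0.36 0 0 0 0 0;-0.52 0 0 0 0 0;-0.68 0 0 0 0 0;-0.78 0 0 0 0 0;-0.8 0 0 0 0 0' 1
python3 -c "
from h import *
P,C=both()
for p,c in zip(P,C):
  print('small',drum(p,c,(.46,-.272),.06,.035,.08)); print('a',drum(p,c,(.453,.022),.055,.074,.1))
go((.452,.0285,.25),-1)"
```

```text
time: 8.4
ee_pos: [0.4629, -0.2715, 0.0194]
eef_rot: [0.485, 0.514, -0.485, 0.514]
ft_force: [-0.5, 0.8, 2.6]
width: 0.0598
time: 8.9
ee_pos: [0.4628, -0.2714, 0.0193]
eef_rot: [0.485, 0.514, -0.485, 0.514]
ft_force: [-0.0, -0.5, -1.6]
width: 0.072
time: 9.7
ee_pos: [0.4642, -0.2719, 0.2233]
eef_rot: [0.486, 0.512, -0.485, 0.516]
ft_force: [0.1, 0.7, -0.2]
width: 0.0869
small (array([ 0.4597, -0.2671,  0.0497]), array([ 459.9, -269.1]), array([55.2, 40.7]), 6.6, 176, np.float64(0.0585))
a (array([0.4497, 0.0286, 0.0803]), array([450.2,  26.3]), array([58.9, 60.7]), 88.5, 239, np.float64(0.0874))
small (array([ 0.4666, -0.2737,  0.0508]), array([ 464.9, -273.1]), array([62.1, 43. ]), 5.3, 244, np.float64(0.0607))
a (array([0.4556, 0.0271, 0.0816]), array([454. ,  27.5]), array([58.4, 62.5]), 88.8, 257, np.float64(0.0926))
t 9.8 tcp [ 0.463  -0.2715  0.2202] w 0.0871 F [-0.2  0.9 -0.8] | shift [-0.046  0.025 -1.201] turn [ 0.05   0.001 -0.001] j7 [ 0.93  0.18 -0.54  1.68  0.09  1.31  0.43]
```

The small drum rests in the tray near (0.463,-0.271), and the mean of the two cameras agrees with the tool pose. Now for the nearer spare.

```bash
python3 -m pendant '0 0 -0.1 0 0 0;0 0.01 -0.26 0.01 0 0;0 0.015 -0.44 0.02 0 0;0 0.02 -0.62 0.03 0 0;0 0.025 -0.8 0.05 0 0;0 0.025 -0.93 0.05 0 0;0 0.025 -1 0.05 0 0;0 0.025 -1 0.05 0 0' 1
python3 -m pendant '0 0 -0.1 0 0 0;0 0 -0.2 0 0 0;0 0 -0.2 0 0 0;0 0 -0.2 0 0 0'
python3 -c "
from h import *
go((.4525,.028,.054),-1)"
```

```text
time: 10.6
ee_pos: [0.4538, -0.0188, 0.2181]
eef_rot: [-0.503, -0.497, 0.504, -0.496]
ft_force: [-0.2, -0.3, 1.3]
width: 0.0872
time: 11.0
ee_pos: [0.4552, 0.0276, 0.2184]
eef_rot: [-0.504, -0.496, 0.505, -0.495]
ft_force: [-0.5, -0.9, -0.1]
width: 0.0874
t 11.0 tcp [0.4552 0.0276 0.2184] w 0.0874 F [-0.5 -0.9 -0.1] | shift [ 0.733 -0.01  -0.001] turn [-0.     0.     0.001] j7 [ 0.66 -0.   -0.8   1.85 -0.    1.29 -0.16]
```

```bash
python3 -m pendant '0.05 -0.01 0 0 0 0;0.17 -0.01 0 0 0 0;0.32 -0.01 0 0 0 0;0.46 -0.01 0 0 0 0;0.58 -0.01 0 0 0 0;0.67 -0.01 0 0 0 0;0.72 -0.01 0 0 0 0;0.73 -0.01 0 0 0 0' 1
python3 -m pendant '0 0 0 0 0 0;0 0 0 0 0 0;0 0 0 0 0 0;0 0 0 0 0 0;0 0 0 0 0 0;0 0 0 0 0 0;0 0 0 0 0 0' -1 30
python3 -c "
from h import *
go((.4525,.028,.054),-1)"
```

```text
time: 11.8
ee_pos: [0.4517, 0.0279, 0.0351]
eef_rot: [-0.504, -0.496, 0.505, -0.495]
ft_force: [0.0, -1.1, 0.5]
width: 0.0872
time: 12.5
ee_pos: [0.4531, 0.0284, 0.0372]
eef_rot: [-0.504, -0.495, 0.504, -0.496]
ft_force: [-2.9, -0.1, 7.6]
width: 0.0599
t 12.5 tcp [0.4531 0.0284 0.0372] w 0.0599 F [-2.9 -0.1  7.6] | shift [ 0.008 -0.002  0.002] turn [-0.  0. -0.] j7 [ 0.57  0.25 -0.79  2.06  0.23  0.91 -0.36]
```

```bash
python3 -m pendant '-0.03 0 0 0 0 0;-0.1 0 0 0 0 0;-0.22 0 0 0 0 0;-0.38 0 0 0 0 0;-0.54 0 0 0 0 0;-0.7 0 0 0 0 0;-0.8 0 0 0 0 0;-0.84 0 0 0 0 0'
python3 -c "
from h import *
go((.6157,-.0387,.126),-10.7)"
```

```text
time: 13.3
ee_pos: [0.4539, 0.0289, 0.2494]
eef_rot: [0.505, 0.495, -0.504, 0.497]
ft_force: [1.4, -0.7, -4.0]
width: 0.0598
t 13.3 tcp [0.4539 0.0289 0.2494] w 0.0598 F [ 1.4 -0.7 -4. ] | shift [0.571 0.65  0.259] turn [ 0.113  0.    -0.003] j7 [ 0.68 -0.03 -0.81  1.81 -0.02  1.35 -0.14]
```

```bash
python3 -m pendant '0 0.05 0.02 0.01 0 0;0 0.15 0.06 0.03 0 0;0 0.29 0.12 0.05 0 0;0 0.43 0.18 0.08 0 0;0 0.55 0.22 0.11 0 0;0 0.63 0.25 0.113 0 0;0 0.65 0.259 0.113 0 0;0 0.65 0.259 0.113 0 0'
python3 -c "
from h import *
go((.6157,-.0387,.126),-10.7)"
```

```text
time: 14.1
ee_pos: [0.6141, -0.0389, 0.2452]
eef_rot: [-0.544, -0.452, 0.545, -0.45]
ft_force: [-0.2, 0.1, -2.7]
width: 0.0603
t 14.1 tcp [ 0.6141 -0.0389  0.2452] w 0.0603 F [-0.2  0.1 -2.7] | shift [ 0.552  0.008 -0.002] turn [ 0.    -0.     0.002] j7 [ 0.56  0.4  -0.75  1.42  0.27  1.43 -0.38]
```

```bash
python3 -m pendant '0.04 0.008 0 0 0 0;0.13 0.008 0.004 0 0 0;0.24 0.008 0.004 0 0 0;0.34 0.008 0.004 0 0 0;0.42 0.008 0.004 0 0 0;0.48 0.008 0.004 0 0 0;0.5 0.008 0.004 0 0 0;0.5 0.008 0.004 0 0 0'
python3 -c "
from h import *
go((.6157,-.0387,.126),-10.7)
im2,d=vision.camera('scene'); cv2.imwrite('pics/v3.png',cv2.resize(im2[170:270,200:330],(780,600),interpolation=cv2.INTER_CUBIC))
"
```

```text
time: 14.9
ee_pos: [0.6157, -0.0402, 0.1215]
eef_rot: [-0.544, -0.451, 0.545, -0.451]
ft_force: [0.2, 0.6, -2.9]
width: 0.0598
t 14.9 tcp [ 0.6157 -0.0402  0.1215] w 0.0598 F [ 0.2  0.6 -2.9] | shift [ 0.057 -0.001 -0.006] turn [0. 0. 0.] j7 [ 0.54  0.49 -0.72  1.58  0.34  1.21 -0.43]
```

View pics/v3.png

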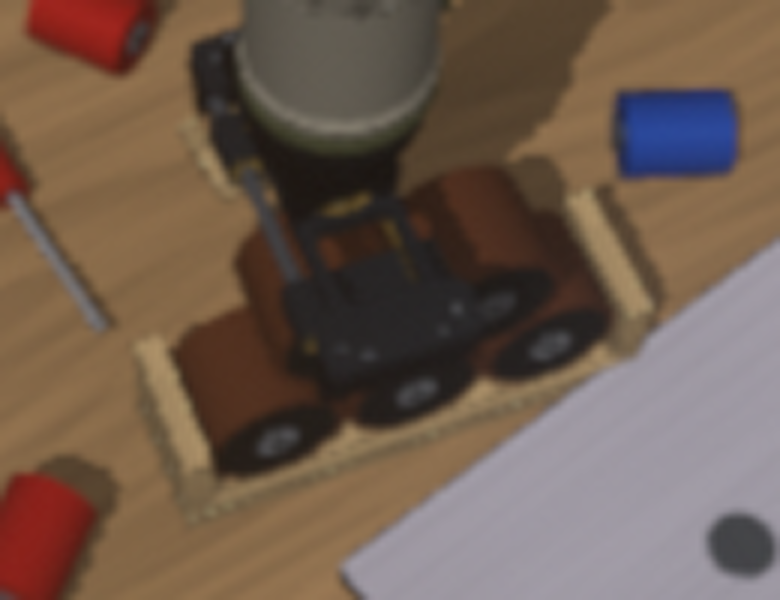

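The drum hangs over the gap at picture (290,290), next to the full-size one at (480,220), and nothing has shifted. I lower it slowly.

```bash
python3 -m pendant '0.012 0 -0.003 0 0 0;0.024 0 -0.003 0 0 0;0.034 0 -0.003 0 0 0;0.042 0 -0.003 0 0 0;0.042 0 -0.003 0 0 0'
python3 -m pendant '0.004 0 0 0 0 0;0.008 0 0 0 0 0;0.008 0 0 0 0 0'
python3 -c "
from h import *
go((.6157,-.0387,.126),-10.7)"
```

```text
time: 15.45
ee_pos: [0.6161, -0.0397, 0.111]
eef_rot: [-0.544, -0.451, 0.545, -0.451]
ft_force: [-0.9, -0.0, -2.8]
width: 0.0601
time: 15.75
ee_pos: [0.6162, -0.0397, 0.1092]
eef_rot: [-0.544, -0.451, 0.545, -0.451]
ft_force: [0.7, 0.2, -3.5]
width: 0.0599
t 15.75 tcp [ 0.6162 -0.0397  0.1092] w 0.0599 F [ 0.7  0.2 -3.5] | shift [ 0.008 -0.003 -0.003] turn [-0.  0.  0.] j7 [ 0.54  0.5  -0.72  1.59  0.35  1.19 -0.44]
```

```bash
python3 -m pendant '0.004 0 0 0 0 0;0.008 0 0 0 0 0;0.008 0 0 0 0 0'
python3 -m pendant '0.004 0 0 0 0 0;0.006 0 0 0 0 0;0.006 0 0 0 0 0'
```

```text
time: 16.05
ee_pos: [0.6165, -0.0394, 0.1075]
eef_rot: [0.545, 0.451, -0.544, 0.451]
ft_force: [0.0, 0.6, -0.7]
width: 0.0598
time: 16.35
ee_pos: [0.6169, -0.0385, 0.1071]
eef_rot: [0.545, 0.451, -0.544, 0.452]
ft_force: [-2.5, 2.6, 7.7]
width: 0.0596
```

```bash
python3 -m pendant '-0.002 0 0 0 0 0;-0.003 0 0 0 0 0;-0.003 0 0 0 0 0'
python3 -m pendant '0 0 0 0 0 0;0 0 0 0 0 0;0 0 0 0 0 0;0 0 0 0 0 0;0 0 0 0 0 0;0 0 0 0 0 0' 0.8
python3 -m pendant '-0.03 0 0 0 0 0;-0.1 0 0 0 0 0;-0.2 0 0 0 0 0;-0.34 0 0 0 0 0;-0.48 0 0 0 0 0;-0.58 0 0 0 0 0;-0.6 0 0 0 0 0' 1
python3 -c "
from h import *
P,C=both()
for p,c in zip(P,C):
  for k,cc in dict(new=(.616,-.0385),mid=(.63,.036)).items(): print(k,drum(p,c,cc,.042,.143,.17))
  print('b',drum(p,c,(.45,.29),.055,.074,.1))
go((.446,.3,.25),-15.5)"
```

```text
time: 16.65
ee_pos: [0.6167, -0.0391, 0.1073]
eef_rot: [0.545, 0.451, -0.544, 0.451]
ft_force: [-1.9, 1.9, 6.5]
width: 0.0599
time: 17.25
ee_pos: [0.6162, -0.0397, 0.1065]
eef_rot: [-0.544, -0.451, 0.545, -0.451]
ft_force: [0.9, 0.8, 0.4]
width: 0.0779
time: 17.95
ee_pos: [0.6175, -0.0392, 0.2606]
eef_rot: [0.546, 0.45, -0.543, 0.452]
ft_force: [0.8, 1.0, 0.4]
width: 0.087
new None
mid (array([0.6268, 0.0376, 0.1495]), array([628.1,  38.7]), array([56.5, 57.6]), 79.8, 239, np.float64(0.1574))
b (array([0.4437, 0.3011, 0.0805]), array([444.6, 301.8]), array([52.8, 60.5]), 75.4, 239, np.float64(0.0894))
new (array([ 0.6215, -0.0434,  0.1507]), array([619. , -37.2]), array([59. , 61.9]), 77.9, 310, np.float64(0.1594))
mid (array([0.6419, 0.0335, 0.151 ]), array([640.4,  34.5]), array([58.8, 45.5]), 82.4, 225, np.float64(0.159))
b (array([0.45  , 0.299 , 0.0816]), array([448. , 300.4]), array([60.4, 63.7]), 73.5, 215, np.float64(0.0913))
t 18.05 tcp [ 0.6166 -0.0395  0.2575] w 0.0867 F [-0.1  0.1  0.1] | shift [ 0.103 -0.923 -1.208] turn [ 0.056 -0.    -0.001] j7 [ 0.55  0.39 -0.75  1.4   0.27  1.45 -0.38]
```

```bash
python3 -m pendant '0 -0.06 -0.08 0 0 0;0 -0.16 -0.21 0.01 0 0;0 -0.27 -0.36 0.03 0 0;0 -0.38 -0.5 0.05 0 0;0 -0.49 -0.64 0.056 0 0;0 -0.6 -0.78 0.056 0 0;0 -0.7 -0.92 0.056 0 0;0 -0.76 -1 0.056 0 0' 1
python3 -m pendant '0 -0.07 -0.09 0 0 0;0 -0.14 -0.18 0 0 0;0 -0.16 -0.208 0 0 0;0 -0.16 -0.208 0 0 0;0 -0.16 -0.208 0 0 0'
python3 -c "
from h import *
go((.4465,.3005,.054),-15.5)"
```

```text
time: 18.85
ee_pos: [0.4734, 0.2443, 0.2555]
eef_rot: [-0.562, -0.429, 0.563, -0.429]
ft_force: [0.1, -1.0, 1.0]
width: 0.0872
time: 19.35
ee_pos: [0.4519, 0.3009, 0.2557]
eef_rot: [-0.563, -0.427, 0.564, -0.428]
ft_force: [-0.1, 0.3, -0.2]
width: 0.087
t 19.35 tcp [0.4519 0.3009 0.2557] w 0.087 F [-0.1  0.3 -0.2] | shift [ 0.882 -0.02   0.006] turn [-0.001  0.001  0.   ] j7 [ 0.15  0.25 -0.95  1.59  0.21  1.41 -1.1 ]
```

```bash
python3 -m pendant '0.05 -0.02 0.006 0 0 0;0.18 -0.02 0.006 0 0 0;0.33 -0.02 0.006 0 0 0;0.48 -0.02 0.006 0 0 0;0.63 -0.02 0.006 0 0 0;0.75 -0.02 0.006 0 0 0;0.83 -0.02 0.006 0 0 0;0.875 -0.02 0.006 0 0 0' 1
python3 -m pendant '0 0 0 0 0 0;0 0 0 0 0 0;0 0 0 0 0 0;0 0 0 0 0 0;0 0 0 0 0 0;0 0 0 0 0 0;0 0 0 0 0 0;0 0 0 0 0 0' -1 30
python3 -c "
from h import *
go((.4465,.3005,.054),-15.5)"
```

```text
time: 20.15
ee_pos: [0.4463, 0.2997, 0.0356]
eef_rot: [-0.562, -0.427, 0.564, -0.427]
ft_force: [0.5, -1.2, 1.0]
width: 0.0869
time: 20.95
ee_pos: [0.4468, 0.3023, 0.0386]
eef_rot: [0.563, 0.428, -0.563, 0.428]
ft_force: [-0.5, -0.5, 7.3]
width: 0.06
t 20.95 tcp [0.4468 0.3023 0.0386] w 0.06 F [-0.5 -0.5  7.3] | shift [0.013 0.001 0.007] turn [-0.    -0.    -0.001] j7 [ 0.04  0.47 -0.86  1.85  0.42  1.01 -1.26]
```

```bash
python3 -m pendant '-0.03 0 0 0 0 0;-0.1 0 0 0 0 0;-0.22 0 0 0 0 0;-0.38 0 0 0 0 0;-0.54 0 0 0 0 0;-0.7 0 0 0 0 0;-0.84 0 0 0 0 0;-0.9 0 0 0 0 0'
python3 -c "
from h import *
go((.623,-.0013,.28),-10.7)"
```

```text
time: 21.75
ee_pos: [0.4465, 0.3031, 0.2671]
eef_rot: [0.564, 0.428, -0.561, 0.428]
ft_force: [0.3, 1.4, -2.5]
width: 0.0597
t 21.75 tcp [0.4465 0.3031 0.2671] w 0.0597 F [ 0.3  1.4 -2.5] | shift [0.024 1.005 0.985] turn [-0.056 -0.002 -0.003] j7 [ 0.16  0.23 -0.97  1.58  0.2   1.42 -1.1 ]
```

```bash
python3 -m pendant '0 0.05 0.05 -0.01 0 0;0 0.15 0.15 -0.02 0 0;0 0.28 0.28 -0.03 0 0;0 0.41 0.4 -0.04 0 0;0 0.54 0.53 -0.056 0 0;0 0.67 0.66 -0.056 0 0;0 0.79 0.77 -0.056 0 0;0 0.88 0.86 -0.056 0 0'
python3 -m pendant '0 0.08 0.08 0 0 0;0 0.12 0.125 0 0 0;0 0.12 0.125 0 0 0;0 0.12 0.125 0 0 0'
python3 -c "
from h import *
go((.623,-.0013,.1926),-10.7)"
```

```text
time: 22.55
ee_pos: [0.6012, 0.033, 0.2621]
eef_rot: [-0.544, -0.451, 0.545, -0.45]
ft_force: [0.4, 0.2, -2.3]
width: 0.0602
time: 22.95
ee_pos: [0.6237, 0.0012, 0.2626]
eef_rot: [0.544, 0.452, -0.544, 0.451]
ft_force: [-0.5, 0.8, -1.5]
width: 0.06
t 22.95 tcp [0.6237 0.0012 0.2626] w 0.06 F [-0.5  0.8 -1.5] | shift [ 0.355 -0.001  0.011] turn [ 0.001 -0.001  0.001] j7 [ 0.5   0.41 -0.78  1.37  0.29  1.47 -0.45]
```

```bash
python3 -m pendant '0.04 0 0.011 0 0 0;0.11 0 0.011 0 0 0;0.18 0 0.011 0 0 0;0.25 0 0.011 0 0 0;0.29 0 0.011 0 0 0;0.315 0 0.011 0 0 0;0.315 0 0.011 0 0 0'
python3 -c "
from h import *
go((.623,-.0013,.1926),-10.7)
im2,d=vision.camera('scene'); cv2.imwrite('pics/v4.png',cv2.resize(im2[170:270,200:330],(780,600),interpolation=cv2.INTER_CUBIC))
"
```

```text
time: 23.65
ee_pos: [0.6233, -0.0027, 0.1835]
eef_rot: [-0.544, -0.451, 0.545, -0.451]
ft_force: [-0.3, 0.7, -1.7]
width: 0.0598
t 23.65 tcp [ 0.6233 -0.0027  0.1835] w 0.0598 F [-0.3  0.7 -1.7] | shift [ 0.038 -0.002 -0.005] turn [0.    0.    0.001] j7 [ 0.5   0.46 -0.76  1.49  0.32  1.33 -0.47]
```

View pics/v4.png

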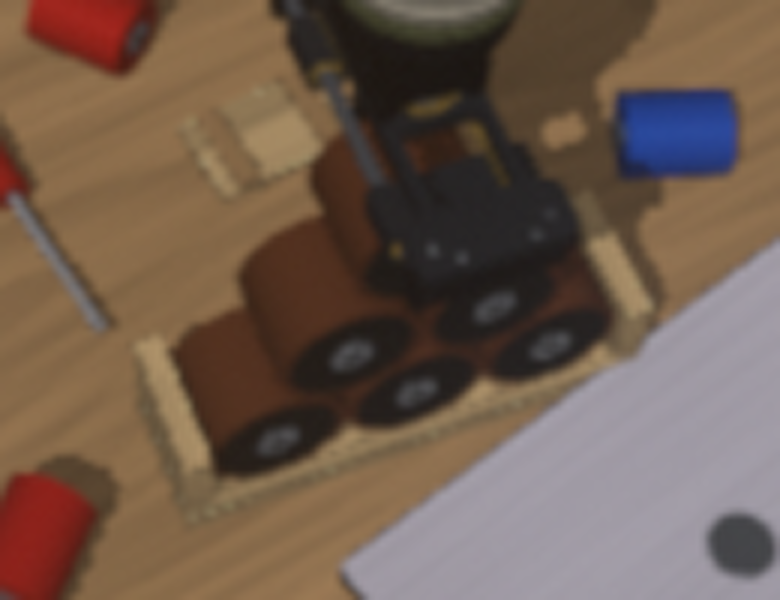

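The second row is aligned, with hubs at (350,353) and (493,308), and the last drum hangs above the saddle. I lower it gently.

```bash
python3 -m pendant '0.01 0 -0.005 0 0 0;0.02 0 -0.005 0 0 0;0.028 0 -0.005 0 0 0;0.028 0 -0.005 0 0 0'
python3 -m pendant '0.004 0 0 0 0 0;0.008 0 0 0 0 0;0.008 0 0 0 0 0'
```

```text
time: 24.1
ee_pos: [0.624, -0.0018, 0.1768]
eef_rot: [-0.544, -0.451, 0.545, -0.451]
ft_force: [-0.6, 0.2, -2.4]
width: 0.0598
time: 24.4
ee_pos: [0.624, -0.0018, 0.1749]
eef_rot: [-0.544, -0.451, 0.545, -0.451]
ft_force: [0.8, -0.1, -1.8]
width: 0.0602
```

```bash
python3 -m pendant '0.004 0 0 0 0 0;0.006 0 0 0 0 0;0.006 0 0 0 0 0'
python3 -m pendant '0.002 0 0 0 0 0;0.004 0 0 0 0 0;0.004 0 0 0 0 0'
```

```text
time: 24.7
ee_pos: [0.6244, -0.0015, 0.1742]
eef_rot: [0.545, 0.451, -0.544, 0.451]
ft_force: [-0.1, 0.5, 2.4]
width: 0.0597
time: 25.0
ee_pos: [0.6245, -0.0014, 0.1741]
eef_rot: [0.545, 0.451, -0.544, 0.452]
ft_force: [-2.4, 0.2, 10.2]
width: 0.0595
```

Seated at 10 N and about the expected height. Next I ease off, release and rise.

```bash
python3 -m pendant '-0.002 0 0 0 0 0;-0.003 0 0 0 0 0;-0.003 0 0 0 0 0'
python3 -m pendant '0 0 0 0 0 0;0 0 0 0 0 0;0 0 0 0 0 0;0 0 0 0 0 0;0 0 0 0 0 0;0 0 0 0 0 0;0 0 0 0 0 0' 0.8
python3 -m pendant '-0.03 0 0 0 0 0;-0.1 0 0 0 0 0;-0.2 0 0 0 0 0;-0.34 0 0 0 0 0;-0.48 0 0 0 0 0;-0.6 0 0 0 0 0;-0.6 0 0 0 0 0' 1
python3 -m pendant '0 -0.15 0.1 0 0 0;0 -0.3 0.2 0 0 0;0 -0.5 0.35 0 0 0;0 -0.7 0.5 0 0 0;0 -0.8 0.7 0 0 0;0 -0.8 0.9 0 0 0;0 -0.8 1 0 0 0;0 -0.8 1 0 0 0'
python3 -c "
from h import *
P,C=both('')if 0 else (None,None)
im,d=vision.camera('top'); im2,d2=vision.camera('scene')
for n,i,dd in(('top',im,d),('scene',im2,d2)):
  c=cv2.cvtColor(i,cv2.COLOR_BGR2HSV).reshape(-1,3); p=cloud(n,dd).reshape(-1,3)
  for k,cc,z in(('apex',(.624,-.0015),.205),('right',(.616,-.0385),.135),('left',(.63,.036),.135)):
    print(n,k,drum(p,c,cc,.045,z,.25))
  print('small',drum(p,c,(.463,-.272),.06,.035,.08))
cv2.imwrite('pics/v5.png',np.hstack([cv2.resize(im[120:260,190:360],(400,330)),cv2.resize(im2[150:280,140:320],(400,330))]))
s=r.read_state(); print(s['ee_pos'],s['time'])
"
```

```text
time: 25.3
ee_pos: [0.6245, -0.0015, 0.1741]
eef_rot: [0.545, 0.451, -0.544, 0.451]
ft_force: [-1.1, 1.6, 6.2]
width: 0.0596
time: 26.0
ee_pos: [0.624, -0.0017, 0.1733]
eef_rot: [-0.544, -0.451, 0.545, -0.451]
ft_force: [0.2, -0.9, -0.4]
width: 0.0784
time: 26.7
ee_pos: [0.6253, -0.001, 0.3285]
eef_rot: [0.546, 0.45, -0.542, 0.453]
ft_force: [-1.1, 1.3, 0.7]
width: 0.0869
time: 27.5
ee_pos: [0.3777, -0.2162, 0.3229]
eef_rot: [-0.546, -0.448, 0.547, -0.448]
ft_force: [-0.3, -0.1, -1.0]
width: 0.0872
top apex (array([ 0.6198, -0.0009,  0.2143]), array([621.4,  -1.4]), array([60.4, 57.9]), 78.8, 301, np.float64(0.2234))
top right (array([ 0.6126, -0.0315,  0.1816]), array([615.5, -32.6]), array([75.3, 60.3]), 81.8, 419, np.float64(0.2234))
top left (array([0.6234, 0.03  , 0.1852]), array([625.5,  31.4]), array([77.3, 56.9]), 77.7, 340, np.float64(0.2234))
small (array([ 0.4608, -0.2599,  0.0481]), array([ 459.3, -266.5]), array([35.8, 54.5]), 88.6, 101, np.float64(0.0567))
scene apex (array([ 0.6273, -0.0044,  0.2158]), array([625.4,  -2.1]), array([61.5, 63. ]), 81.2, 401, np.float64(0.2244))
scene right (array([ 0.622 , -0.0345,  0.1814]), array([619.5, -33.5]), array([77.9, 64.5]), 81.7, 664, np.float64(0.2238))
scene left (array([0.6359, 0.0258, 0.1891]), array([631.9,  30.5]), array([78.3, 63. ]), 78.6, 366, np.float64(0.2244))
small (array([ 0.4669, -0.2739,  0.0504]), array([ 464.6, -272.7]), array([62.2, 42.9]), 6.0, 249, np.float64(0.059))
[ 0.38059271 -0.21072785  0.32311141] 27.6
```

View pics/v5.png

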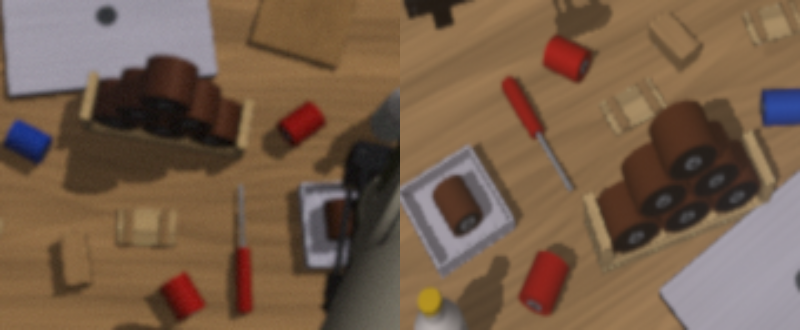

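The pyramid of six stands in line at right crop (685,180), the small drum lies in the tray at (458,205), and both chocks are empty. The apex drum measures (0.623,-0.002) with its top at 0.22 m, as it should be. The robot is clear, so I hand in.

```bash
python3 -m pendant '0 0 0 0 0 0;0 0 0 0 0 0;0 0 0 0 0 0'; python3 -c "
from h import *
close_job()"
```

```text
time: 27.9
ee_pos: [0.3815, -0.2093, 0.3233]
eef_rot: [-0.544, -0.452, 0.544, -0.452]
ft_force: [0.6, -0.4, -0.1]
width: 0.0873
the job is handed in; nothing more can be done
```

The undersized drum is in the tray, and the six full-size drums stand as a pyramid. I handed the job in at about 28 s of the 72 s allowed. The robot gives no verdict, so this rests on my own checks.

- **What I did:** I laid the undersized drum in the tray, saddled the nearer spare in the rack's right-hand gap, and set the other spare on top. Each drum was lowered until light contact (8 to 16 N) and released there.
- **Top drum:** it measures about (0.623, -0.002) m, within about 2 mm of its place. Its top is at 0.22 m, and its axis looks parallel to the rack's.
- **Tray and surroundings:** the small drum lies well inside the tray. In the final picture the drum ends line up, and no bystander in the crops looks shifted. The mug, tape measure and try square were outside the final crops and I did not re-measure them.
- **What disagreed:** the two cameras differ by 4 to 6 mm in x, so I used their mean, which matched the tool's readings. The last position check on the two second-row drums also picked up points from the top drum. For those two I rely on the pre-stacking measurement, where both tops came out about 0.159 m high, and on the pictures.

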